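Find the hidden catch of the tea tray and open its drawer

ROBOT

A 6-joint arm with a two-finger parallel gripper is mounted at the origin on the work surface. World frame = base frame: x ahead of the robot, y to its left, z up, the work surface at z = 0. Lengths are in m, angles in rad, forces in N, time in s.
With the tool pointing down it reaches from about 0.25 to 0.725 m from the base axis. Payload 4 kg.
Tool frame: the origin (TCP) lies midway between the tips of the shut fingers; the grasp point (between the pads) lies 19 mm behind it; z points along the fingers, y is the line along which they close (so a half turn about z gives the same grasp; the last joint's range is limited). The gripper opens to 85 mm and grips with 20 to 120 N. Pads are 22 mm wide; open, the fingers measure 114 mm over their backs; the gripper's body (76 mm by 85 mm) begins 54 mm behind the grasp point. The pads swing forward as they close: fully open they stand 13 mm farther back than shut.
Start: joints at [1.147, 0.241, 0.005, 1.335, 0, 1.571], TCP at [0.206, 0.456, 0.231] pointing down, gripper open.
Joint ranges: [-2.72, 2.72], [-1.05, 1.87], [-1.09, 1.28], [-1.99, 2.15], [-1.42, 1.44], [-3.14, 3.14]. Speed limits (rad/s): [2.79, 2.79, 3.14, 3.14, 3.14, 3.14].

INTERFACE

Orientations are given as a unit quaternion [x, y, z, w].
In Python, from workcell import bot gives the robot as it stands. The module is installed in compiled form; this text tells all that it offers.
- The arm moves only by the tool jog_arm, never from a script. Its argument "deltas" is a list of rows, each an object with "fingers": the opening, from 0 (shut) to 1 (fully open); "delta_pos": the shift along the tool's x, y, z normalised to -1 to 1, where 1 is 300 mm, a list of three; "yaw": the turn about the tool's z normalised to -1 to 1, where 1 is pi/4 rad. A call has 1 to 12 rows; each row is the pose to reach, as a shift and turn from the pose commanded when the call began, along the tool's axes at that moment; what a row does not reach only later rows make up. A row lasts 1/10 s, in which the tool goes at most 50 mm and 8.59 degrees, less where a joint would pass 70% of its speed; a pose out of reach is approached as far as the arm can. A call with a number of a shift or a turn outside -1 to 1 is refused whole. A call with a gripper value outside its range is refused whole. The fingers move at their own pace and stop on an object; the grip force is fixed at half the most. Time passes only in rows, so rows that repeat a pose let the fingers close. It gives the time, the measured TCP pose, the force, the opening and the grip force at its end, in the units of the state.
- bot.get_obs(): the state, without advancing time (a new reading comes with each control period).
- bot.camera(name): name is "scene" or "top" or "wrist"; returns a dict with "image" (480x640x3 uint8, red, green, blue), "range_z" (480x640 float32, m along the optical axis (not along the pixel's ray), 0 where there is no reading), "fx", "fy", "cx", "cy" (pixels), "rvec" (rotation vector, rad) and "tvec" (3), from world to camera coordinates, as OpenCV has them. Camera axes: x right, y down, z forward; pixel columns grow to the right and rows downward; lengths in m; the calibration is good to about 2 mm. A picture is of the moment at which its call begins.
- bot.job_done(): hands the job in; it is judged then, once.
The state is a dict: "clock": time; "joint_pos": joint angles; "joint_vel": joint speeds; "tau": joint torques, N m; "eef_pos": TCP position; "tool_rot": TCP orientation; "ft_force": force on the tool from outside, world axes, zero at the start; "ft_torque": the same for the moment, N m; "grip_width": finger opening in m; "grasp_force": force on a finger pad.
Only numpy, scipy, OpenCV 4.12 (cv2) and the standard library are available. Lean on these libraries where they do the work, as an engineer would, in place of code of your own. Each camera call takes 0.05 s, during which the arm holds its last target. There are 200 camera calls.

TASK

The drawer under the bamboo tea tray is held shut by a concealed catch: one of the four square inlays in the flat panel along the tray's front is really a sunken push button. Feel across the inlays with a fingertip for the one that gives and press it fully in so that the drawer springs ajar, then put a fingertip behind the drawer's front board, draw the drawer out to its stop and take the hand away. Do not grip the front board between the fingers, and leave the teapot, cups, caddy and candy box standing where they are.

Things in the scene. Friction and masses are not known exactly. Their poses are not given: they have to be found in the camera images.
- tray: Bamboo tea tray, fixed to the table: 240 mm deep (its x) by 300 mm wide (its y) by 70 mm high. Origin: centre of its underside; its z is up, its drawer front faces its -x (towards the robot, turned up to about 17 degrees either way). The front 100 mm of its top (tray x -120 to -20 mm) is a flat panel at z = 70 mm with a row of four square wells; behind that the top is slatted.
- inlay0 (a point): Centre of the upper face of inlay 0 of four, in tray coordinates (-70, -96, 68) mm. The inlays are alike: 44 mm square bamboo tiles, each in a 48 mm well, the top 2 mm below the panel. One of the four, a different one each time and not to be told by eye, is the catch; the other three are solid and do not give.
- inlay1 (a point): Centre of the upper face of inlay 1 of four, in tray coordinates (-70, -32, 68) mm. The inlays are alike: 44 mm square bamboo tiles, each in a 48 mm well, the top 2 mm below the panel. One of the four, a different one each time and not to be told by eye, is the catch; the other three are solid and do not give.
- inlay2 (a point): Centre of the upper face of inlay 2 of four, in tray coordinates (-70, 32, 68) mm. The inlays are alike: 44 mm square bamboo tiles, each in a 48 mm well, the top 2 mm below the panel. One of the four, a different one each time and not to be told by eye, is the catch; the other three are solid and do not give.
- inlay3 (a point): Centre of the upper face of inlay 3 of four, in tray coordinates (-70, 96, 68) mm. The inlays are alike: 44 mm square bamboo tiles, each in a 48 mm well, the top 2 mm below the panel. One of the four, a different one each time and not to be told by eye, is the catch; the other three are solid and do not give.
- catch (a joint): How far the one live inlay is pressed in (m): 0 at rest, 0.008 against its stop. Sprung: about 2 N starts it, about 5.5 N holds it fully down; it frees the drawer when about 6 mm in and rises again when let go. It does not say which inlay it is.
- tray_drawer (a joint): How far the drawer has come out (m) along the tray's -x: 0 shut (front flush with the tray, nothing to take hold of), 0.110 at its stop. Locked until the catch is pressed; a hidden spring then throws it out to about 0.055 within half a second, and from there it slides with about 1.2 N of friction and some damping, and stays where it is left.
- drawer_front (a point): Centre of the drawer's front board; moves with the drawer. The board is 10 mm thick (5 mm to either side of this point along the tray's x), 278 mm wide and stands from 8 to 58 mm above the table, 34 mm at this point. Its outer face looks to the tray's -x, its inner face to +x.
- front_rim (a point): Middle of the inner upper edge of the drawer's front board, 58 mm above the table; moves with the drawer. When the drawer is ajar the open gap between the inner face and the tray's front edge is the drawer's travel less 10 mm (about 45 mm when it has sprung out) and about 258 mm wide; the drawer is empty behind it, its floor is 12 mm above the table.
- teapot: Celadon ceramic teapot, 92 mm wide body, 77 mm high, spout and handle; stands on the slats of the tray. Origin: centre of its underside.
- cup_on_tray: Small celadon cup, 62 mm across, 42 mm high, on the slats of the tray. Origin: centre of its underside.
- cup_left: Same cup, on the table beside the tray's left side (+y). Origin: centre of its underside.
- cup_right: Same cup, on the table beside the tray's right side (-y). Origin: centre of its underside.
- cup_front: Same cup, on the table to the right, nearer the robot. Origin: centre of its underside.
- caddy: Round steel tea caddy, 76 mm across, 110 mm high, on the right of the table. Origin: centre of its underside.
- candy_box: Hexagonal wooden candy box with six lidded cells, 240 mm across corners, 65 mm high, on the left. Origin: centre of its underside.
Not all that is in view belongs to the job. What is shaped like the candy_box but turquoise is not meant.

How it is judged:
On the way, in this order (a step that is already met when the one before it is completed fails the run):
1. the catch is found and pressed in at least 6.5 mm (of 8) (value of joint catch above 0.0065 m and value of joint tray_drawer below 0.08 m), for 0.05 s.
2. the drawer is drawn out by hand to at least 98 mm (of 110) (value of joint tray_drawer above 0.098 m), for 0.2 s.
At the end, for the whole second after the job is handed in: the drawer stands still at least 98 mm out (stop at 110 mm), the catch has risen to within 2 mm of rest, and the teapot, cups, caddy and candy box stand upright (within 0.2 rad) within 20 mm of where they were (value of joint tray_drawer above 0.098 m and velocity of joint tray_drawer between -0.01 and 0.01 m/s and value of joint catch below 0.002 m and distance of each of teapot, cup_on_tray, cup_left, cup_right, cup_front, caddy, candy_box from where it was at the start of the episode below 0.02 m and angle between each of teapot, cup_on_tray, cup_left, cup_right, cup_front, caddy, candy_box's own z axis and vertical below 0.2 rad); the robot touches nothing.
It fails at once if the drawer's front board is gripped: fingers press on its outer and inner faces at once (contact force between the fingers and tray_drawer_c0 above 1 N and contact force between the fingers and tray_drawer_c1 above 1 N).
It fails at once if a teapot, cup, caddy or candy box is lifted, tipped or shoved more than 20 mm (not (distance of each of teapot, cup_on_tray, cup_left, cup_right, cup_front, caddy, candy_box from where it was at the start of the episode below 0.02 m and angle between each of teapot, cup_on_tray, cup_left, cup_right, cup_front, caddy, candy_box's own z axis and vertical below 0.2 rad)).
It also fails if it takes over 51 s, if anything falls off the work surface, if the arm or the gripper's body presses on something with over 40 N, if the wrist force passes 120 N, or if a joint passes its speed limit or range.

## Working session

There is one attempt and no reset: what is moved stays moved. The work goes in short steps, Python scripts to look and compute and a tool call to move; the robot and the scene stay as the last step left them, time stands still between calls to the robot, and variables do not carry over. Pictures are saved under pics/ and viewed, at most 10 in all, crops included, and the job is handed in when it is done.

Besides the shell and the picture viewer there is one more tool, called after "Call:" by a JSON object that holds its "op" and its "data", one argument or row to a line. jog_arm: Moves the arm, as the interface text tells. Scaled input: -1 to 1 covers 300 mm each way for a shift and pi/4 rad each way for a turn. Its arguments: {"type":"object","properties":{"deltas":{"type":"array","items":{"type":"object","properties":{"fingers":{"type":"number"},"delta_pos":{"type":"array","items":{"type":"number"}},"yaw":{"type":"number"}}}}},"required":["deltas"]}

```bash
mkdir -p pics; cat > h.py <<'E'
import numpy as np, cv2
from workcell import bot
def cam(n):
    c=bot.camera(n); np.save('%s.npy'%n,c,allow_pickle=True); return c
def load(n): return np.load('%s.npy'%n,allow_pickle=True).item()
def pts(c):
    R=cv2.Rodrigues(np.array(c['rvec'],float))[0]; t=np.array(c['tvec'],float).ravel()
    v,u=np.mgrid[:480,:640]; z=c['range_z']
    P=np.dstack([(u-c['cx'])/c['fx']*z,(v-c['cy'])/c['fy']*z,z])
    return (P-t)@R
def save(n,im): cv2.imwrite('pics/%s.png'%n,im[...,::-1])
E
python3 - <<'E'
from h import *
o=bot.get_obs(); print({k:np.round(v,3) for k,v in o.items()})
c=cam('top'); save('top0',c['image']); 
P=pts(c); print(np.round(P[::80,::80],3).tolist()[2:4])
E
```

```text
{'clock': np.float64(0.0), 'joint_pos': array([1.147, 0.241, 0.004, 1.335, 0.   , 1.571]), 'joint_vel': array([ 0.   , -0.002,  0.   , -0.001,  0.001, -0.   ]), 'tau': array([ 1.0000e-03, -3.7231e+01,  2.5241e+01,  1.7000e-02,  0.0000e+00,
       -0.0000e+00]), 'eef_pos': array([0.205, 0.455, 0.23 ]), 'tool_rot': array([ 0.21 ,  0.978, -0.001, -0.   ]), 'ft_force': array([0.06 , 0.373, 0.071]), 'ft_torque': array([-0.004,  0.027,  0.008]), 'grasp_force': np.float64(0.0), 'grip_width': np.float64(0.085)}
[[[0.963, 1.435, -0.75], [0.69, 0.671, -0.002], [0.696, 0.461, -0.002], [0.7, 0.25, 0.001], [0.679, 0.039, 0.071], [0.71, -0.17, 0.006], [0.715, -0.38, 0.006], [0.724, -0.594, 0.0]], [[0.527, 1.06, -0.302], [0.476, 0.645, -0.003], [0.47, 0.422, 0.052], [0.486, 0.237, -0.001], [0.491, 0.034, 0.002], [0.496, -0.17, 0.001], [0.502, -0.373, 0.002], [0.507, -0.577, 0.001]]]
```

View pics/top0.png

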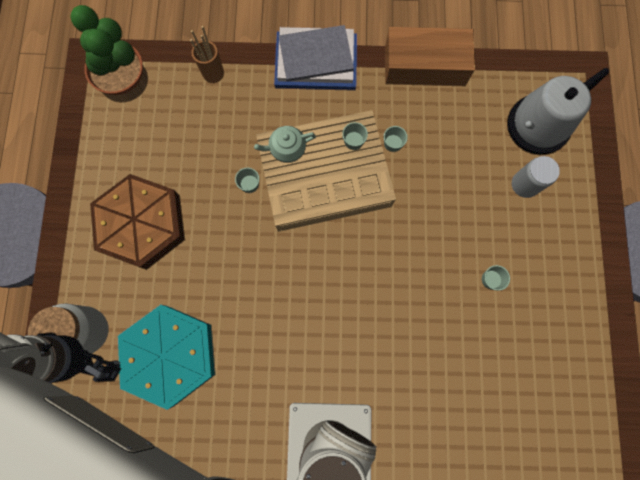

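The top view shows the tray at about (330,170) px, with inlays at roughly (291,201), (317,195), (344,190) and (370,184). Left in the image is +y, so inlay 3 is the leftmost. I'll zoom in on it.

```bash
python3 - <<'E'
from h import *
c=load('top'); im=c['image'][155:235,255:405]
save('crop',cv2.resize(im,None,fx=5,fy=5,interpolation=cv2.INTER_CUBIC))
P=pts(c)
for u,v in [(291,201),(317,195),(344,190),(370,184),(267,195),(275,221),(394,199),(388,170)]: print(u,v,np.round(P[v,u],4))
E
```

```text
291 201 [0.5726 0.1065 0.0668]
317 195 [0.5897 0.0436 0.0665]
344 190 [ 0.6033 -0.0221  0.0692]
370 184 [ 0.6203 -0.0856  0.0695]
267 195 [0.6063 0.1742 0.0015]
275 221 [0.5209 0.1429 0.069 ]
394 199 [ 0.5827 -0.1439  0.0726]
388 170 [ 0.6832 -0.1395  0.0011]
```

View pics/crop.png

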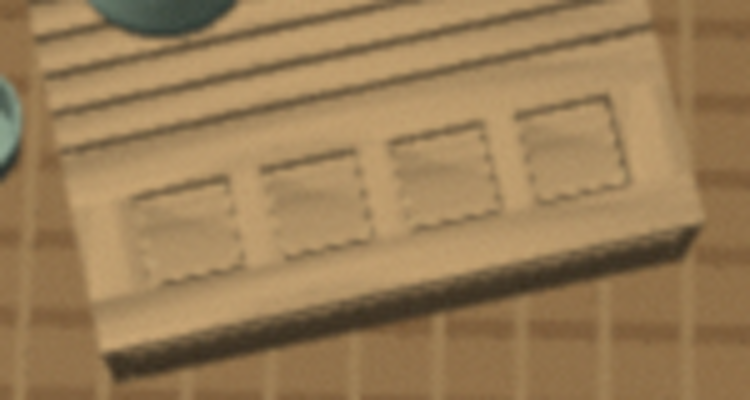

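```bash
cat >> h.py <<'E'
from scipy.spatial.transform import Rotation as Ro
def ray(c,u,v,z):
    R=cv2.Rodrigues(np.array(c['rvec'],float))[0]; t=np.array(c['tvec'],float).ravel()
    o=-R.T@t; d=R.T@np.array([(u-c['cx'])/c['fx'],(v-c['cy'])/c['fy'],1]); return o+d*(z-o[2])/d[2]
def to(target,ang=None):
    "units of the move to world target; ang = wanted heading of tool x"
    o=bot.get_obs(); R=Ro.from_quat(o['tool_rot']).as_matrix()
    d=R.T@(np.array(target)-o['eef_pos'])/.3
    h=np.arctan2(R[1,0],R[0,0]); y=0 if ang is None else -((ang-h+np.pi)%(2*np.pi)-np.pi)/(np.pi/4)
    return np.round(d,3),round(y,3)
E
python3 - <<'E'
from h import *
c=load('top')
I=[ray(c,255+u/5-.4,155+v/5-.4,.068) for u,v in [(572,148),(444,175),(317,203),(188,230)]]
print(np.round(I,4))
F=[ray(c,255+u/5-.4,155+v/5-.4,.07) for u,v in [(700,225),(105,355)]]
print(np.round(F,4), np.linalg.norm(F[0]-F[1]))
# fit T: p = t + R(a) q
q=np.array([[-70,-96],[-70,-32],[-70,32],[-70,96],[-120,-150],[-120,150]])/1e3
p=np.array(I+F)[:,:2]
zc=(q-q.mean(0))@[1,1j]; wc=(p-p.mean(0))@[1,1j]
a=np.angle(np.vdot(zc,wc)); Rm=np.array([[np.cos(a),-np.sin(a)],[np.sin(a),np.cos(a)]])
t=p.mean(0)-Rm@q.mean(0); print(np.degrees(a),t,'res mm',np.round((p-t-q@Rm.T)*1e3,1).tolist())
np.save('tray.npy',[a,*t])
f=lambda x,y:t+Rm@[x,y]
for y in (-.096,-.032,.032,.096): print(np.round(f(-.07,y),4))
print(to([*f(-.07,.096),.13],a+np.pi))
E
```

```text
[[ 0.6202 -0.0833  0.068 ]
 [ 0.6047 -0.0207  0.068 ]
 [ 0.5888  0.0411  0.068 ]
 [ 0.5734  0.1035  0.068 ]]
[[ 0.582  -0.1457  0.07  ]
 [ 0.5093  0.1408  0.07  ]] 0.2956363171209042
14.179850532182137 [0.66376103 0.02718158] res mm [[0.8, -0.3], [1.0, 0.3], [0.7, 0.0], [1.0, 0.4], [-2.2, 1.9], [-1.4, -2.4]]
[ 0.6194 -0.083 ]
[ 0.6037 -0.021 ]
[0.5881 0.0411]
[0.5724 0.1031]
(array([-1.598, -0.566,  0.336]), np.float64(-0.855))
```

Call:
{"op": "jog_arm", "data": {
  "deltas": [
    {"fingers": 0, "delta_pos": [-1, -0.36, 0], "yaw": -0.855},
    {"fingers": 0, "delta_pos": [-1, -0.36, 0], "yaw": -0.855},
    {"fingers": 0, "delta_pos": [-1, -0.36, 0], "yaw": -0.855},
    {"fingers": 0, "delta_pos": [-1, -0.36, 0], "yaw": -0.855},
    {"fingers": 0, "delta_pos": [-1, -0.36, 0], "yaw": -0.855},
    {"fingers": 0, "delta_pos": [-1, -0.36, 0], "yaw": -0.855},
    {"fingers": 0, "delta_pos": [-1, -0.36, 0], "yaw": -0.855},
    {"fingers": 0, "delta_pos": [-1, -0.36, 0], "yaw": -0.855},
    {"fingers": 0, "delta_pos": [-1, -0.36, 0], "yaw": -0.855},
    {"fingers": 0, "delta_pos": [-1, -0.36, 0], "yaw": -0.855}
  ]
}}

```text
clock: 1.05
eef_pos: [0.4338, 0.2343, 0.2309]
tool_rot: [-0.124, 0.992, -0.0, -0.001]
ft_force: [0.3, -0.4, 0.0]
grip_width: -0.0
grasp_force: 0.0
```

```bash
python3 - <<'E'
from h import *
a=np.load('tray.npy')[0]
print(bot.get_obs()['clock'],to([.5724,.1031,.09],a+np.pi))
E
```

```text
1.05 (array([-0.341, -0.538,  0.469]), np.float64(0.001))
```

Call:
{"op": "jog_arm", "data": {
  "deltas": [
    {"fingers": 0, "delta_pos": [-0.341, -0.538, 0.2], "yaw": 0},
    {"fingers": 0, "delta_pos": [-0.341, -0.538, 0.2], "yaw": 0},
    {"fingers": 0, "delta_pos": [-0.341, -0.538, 0.2], "yaw": 0},
    {"fingers": 0, "delta_pos": [-0.341, -0.538, 0.2], "yaw": 0},
    {"fingers": 0, "delta_pos": [-0.341, -0.538, 0.3], "yaw": 0},
    {"fingers": 0, "delta_pos": [-0.341, -0.538, 0.4], "yaw": 0},
    {"fingers": 0, "delta_pos": [-0.341, -0.538, 0.47], "yaw": 0},
    {"fingers": 0, "delta_pos": [-0.341, -0.538, 0.48], "yaw": 0},
    {"fingers": 0, "delta_pos": [-0.341, -0.538, 0.49], "yaw": 0}
  ]
}}

```text
clock: 1.95
eef_pos: [0.5728, 0.1042, 0.0843]
tool_rot: [-0.125, 0.992, 0.0, -0.0]
ft_force: [0.4, -0.7, 0.7]
grip_width: -0.0
grasp_force: 0.0
```

```bash
python3 - <<'E'
from h import *
a=np.load('tray.npy')[0]
o=bot.get_obs();print(o['eef_pos'],o['ft_force'],to([.5724,.1031,.068],a+np.pi))
c=cam('wrist'); save('w1',c['image'])
E
```

```text
[0.57283429 0.10417763 0.08431458] [ 0.37133803 -0.72860104  0.73944059] (array([ 0.002, -0.003,  0.054]), np.float64(0.004))
```

View pics/w1.png

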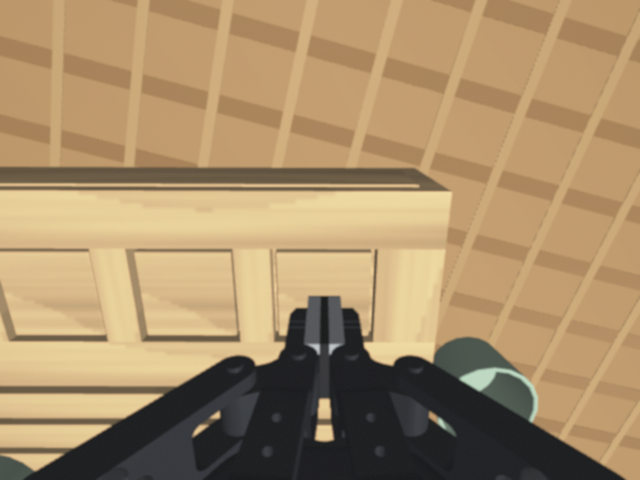

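The wrist view shows the shut fingertips at (325,297), inside inlay 3 (u 277–372, v 250–341). Next I press it gently.

Call:
{"op": "jog_arm", "data": {
  "deltas": [
    {"fingers": 0, "delta_pos": [0, 0, 0.03], "yaw": 0},
    {"fingers": 0, "delta_pos": [0, 0, 0.046], "yaw": 0},
    {"fingers": 0, "delta_pos": [0, 0, 0.053], "yaw": 0},
    {"fingers": 0, "delta_pos": [0, 0, 0.06], "yaw": 0},
    {"fingers": 0, "delta_pos": [0, 0, 0.064], "yaw": 0},
    {"fingers": 0, "delta_pos": [0, 0, 0.064], "yaw": 0}
  ]
}}

```text
clock: 2.6
eef_pos: [0.5734, 0.1027, 0.0681]
tool_rot: [-0.123, 0.992, 0.0, 0.001]
ft_force: [-6.8, -0.3, 14.1]
grip_width: -0.0002
grasp_force: 7.3
```

Call:
{"op": "jog_arm", "data": {
  "deltas": [
    {"fingers": 0, "delta_pos": [0, 0, -0.06], "yaw": 0},
    {"fingers": 0, "delta_pos": [0, -0.1, -0.06], "yaw": 0},
    {"fingers": 0, "delta_pos": [0, -0.213, -0.06], "yaw": 0},
    {"fingers": 0, "delta_pos": [0, -0.213, -0.06], "yaw": 0},
    {"fingers": 0, "delta_pos": [0, -0.213, -0.06], "yaw": 0},
    {"fingers": 0, "delta_pos": [0, -0.213, -0.03], "yaw": 0},
    {"fingers": 0, "delta_pos": [0, -0.213, -0.015], "yaw": 0},
    {"fingers": 0, "delta_pos": [0, -0.213, -0.008], "yaw": 0},
    {"fingers": 0, "delta_pos": [0, -0.213, -0.003], "yaw": 0},
    {"fingers": 0, "delta_pos": [0, -0.213, 0], "yaw": 0},
    {"fingers": 0, "delta_pos": [0, -0.213, 0], "yaw": 0}
  ]
}}

```text
clock: 3.7
eef_pos: [0.5883, 0.0415, 0.068]
tool_rot: [-0.124, 0.992, -0.0, 0.0]
ft_force: [-7.8, -0.8, 19.1]
grip_width: 0.0003
grasp_force: 9.7
```

Inlay 2 is solid too. Inlay 1 is next.

Call:
{"op": "jog_arm", "data": {
  "deltas": [
    {"fingers": 0, "delta_pos": [0, 0, -0.06], "yaw": 0},
    {"fingers": 0, "delta_pos": [0, -0.1, -0.06], "yaw": 0},
    {"fingers": 0, "delta_pos": [0, -0.213, -0.06], "yaw": 0},
    {"fingers": 0, "delta_pos": [0, -0.213, -0.06], "yaw": 0},
    {"fingers": 0, "delta_pos": [0, -0.213, -0.06], "yaw": 0},
    {"fingers": 0, "delta_pos": [0, -0.213, -0.03], "yaw": 0},
    {"fingers": 0, "delta_pos": [0, -0.213, -0.015], "yaw": 0},
    {"fingers": 0, "delta_pos": [0, -0.213, -0.008], "yaw": 0},
    {"fingers": 0, "delta_pos": [0, -0.213, -0.003], "yaw": 0},
    {"fingers": 0, "delta_pos": [0, -0.213, 0], "yaw": 0},
    {"fingers": 0, "delta_pos": [0, -0.213, 0], "yaw": 0}
  ]
}}

```text
clock: 4.8
eef_pos: [0.6038, -0.0201, 0.068]
tool_rot: [-0.124, 0.992, 0.0, 0.0]
ft_force: [-9.1, 0.9, 18.9]
grip_width: 0.0
grasp_force: 9.5
```

Call:
{"op": "jog_arm", "data": {
  "deltas": [
    {"fingers": 0, "delta_pos": [0, 0, -0.06], "yaw": 0},
    {"fingers": 0, "delta_pos": [0, -0.1, -0.06], "yaw": 0},
    {"fingers": 0, "delta_pos": [0, -0.213, -0.06], "yaw": 0},
    {"fingers": 0, "delta_pos": [0, -0.213, -0.06], "yaw": 0},
    {"fingers": 0, "delta_pos": [0, -0.213, -0.06], "yaw": 0},
    {"fingers": 0, "delta_pos": [0, -0.213, -0.03], "yaw": 0},
    {"fingers": 0, "delta_pos": [0, -0.213, -0.015], "yaw": 0},
    {"fingers": 0, "delta_pos": [0, -0.213, -0.008], "yaw": 0},
    {"fingers": 0, "delta_pos": [0, -0.213, -0.003], "yaw": 0},
    {"fingers": 0, "delta_pos": [0, -0.213, 0], "yaw": 0},
    {"fingers": 0, "delta_pos": [0, -0.213, 0], "yaw": 0}
  ]
}}

```text
clock: 5.9
eef_pos: [0.6195, -0.0819, 0.0654]
tool_rot: [-0.124, 0.992, 0.001, -0.001]
ft_force: [-3.0, 1.0, 3.9]
grip_width: 0.0001
grasp_force: 2.3
```

Inlay 0 gives: z is 0.0654 at about 4 N. Now I press it fully in.

Call:
{"op": "jog_arm", "data": {
  "deltas": [
    {"fingers": 0, "delta_pos": [0, 0, 0.008], "yaw": 0},
    {"fingers": 0, "delta_pos": [0, 0, 0.015], "yaw": 0},
    {"fingers": 0, "delta_pos": [0, 0, 0.021], "yaw": 0},
    {"fingers": 0, "delta_pos": [0, 0, 0.024], "yaw": 0},
    {"fingers": 0, "delta_pos": [0, 0, 0.024], "yaw": 0},
    {"fingers": 0, "delta_pos": [0, 0, 0.024], "yaw": 0}
  ]
}}

```text
clock: 6.5
eef_pos: [0.6198, -0.082, 0.06]
tool_rot: [-0.124, 0.992, 0.001, 0.0]
ft_force: [-7.2, 2.4, 14.0]
grip_width: -0.0002
grasp_force: 7.1
```

Call:
{"op": "jog_arm", "data": {
  "deltas": [
    {"fingers": 0, "delta_pos": [0, 0, -0.1], "yaw": 0},
    {"fingers": 0, "delta_pos": [0, 0, -0.23], "yaw": 0},
    {"fingers": 0, "delta_pos": [0.12, 0.16, -0.23], "yaw": 0},
    {"fingers": 0, "delta_pos": [0.24, 0.32, -0.23], "yaw": 0},
    {"fingers": 0, "delta_pos": [0.24, 0.32, -0.23], "yaw": 0},
    {"fingers": 0, "delta_pos": [0.24, 0.32, -0.23], "yaw": 0},
    {"fingers": 0, "delta_pos": [0.24, 0.32, -0.23], "yaw": 0}
  ]
}}

```text
clock: 7.2
eef_pos: [0.5276, -0.0076, 0.127]
tool_rot: [-0.124, 0.992, -0.0, 0.001]
ft_force: [0.8, -0.1, -0.1]
grip_width: -0.0003
grasp_force: 0.0
```

```bash
python3 - <<'E'
from h import *
a,tx,ty=np.load('tray.npy')
Rm=np.array([[np.cos(a),-np.sin(a)],[np.sin(a),np.cos(a)]])
c=cam('wrist'); save('w2',c['image'])
P=pts(c); q=(P[...,:2]-[tx,ty])@Rm
z=P[...,2]
m=(z>.05)&(z<.066)&(q[...,0]<-.125)&(q[...,0]>-.25)&(abs(q[...,1])<.1)
print(m.sum(),np.percentile(q[m][:,0],[2,10,50,90,98]),np.median(z[m]))
o=bot.get_obs(); print(o['eef_pos'],(o['eef_pos'][:2]-[tx,ty])@Rm)
E
```

```text
6816 [-0.17591971 -0.17568525 -0.17159876 -0.16690436 -0.16586523] 0.05724906166027346
[ 0.52820502 -0.00806926  0.12703897] [-0.1400611  -0.00097013]
```

View pics/w2.png

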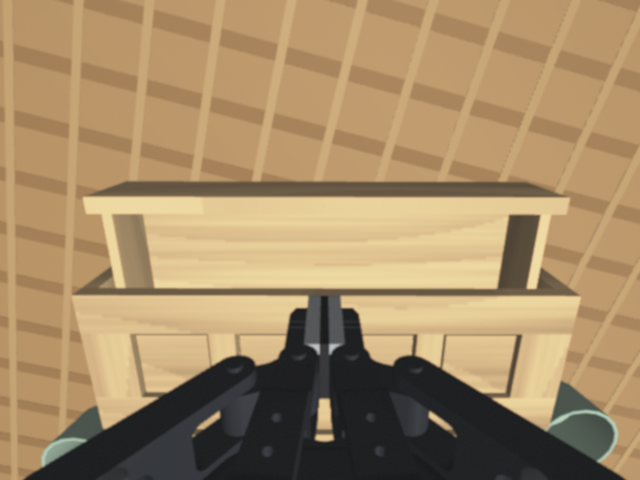

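The wrist view shows the drawer ajar: rim at v≈205, tray edge at v≈292. In tray x the rim measures -0.166 to -0.176, so travel is about 55 mm. The fingertips can go down into the gap.

Call:
{"op": "jog_arm", "data": {
  "deltas": [
    {"fingers": 0, "delta_pos": [0.008, 0, 0.1], "yaw": 0},
    {"fingers": 0, "delta_pos": [0.008, 0, 0.16], "yaw": 0},
    {"fingers": 0, "delta_pos": [0.008, 0, 0.22], "yaw": 0},
    {"fingers": 0, "delta_pos": [0.008, 0, 0.26], "yaw": 0},
    {"fingers": 0, "delta_pos": [0.008, 0, 0.29], "yaw": 0},
    {"fingers": 0, "delta_pos": [0.008, 0, 0.295], "yaw": 0}
  ]
}}

```text
clock: 7.85
eef_pos: [0.5246, -0.0088, 0.0372]
tool_rot: [-0.123, 0.992, 0.0, -0.001]
ft_force: [-0.4, 0.1, -0.7]
grip_width: 0.0002
grasp_force: 0.0
```

Call:
{"op": "jog_arm", "data": {
  "deltas": [
    {"fingers": 0, "delta_pos": [0.02, 0, 0], "yaw": 0},
    {"fingers": 0, "delta_pos": [0.04, 0, 0], "yaw": 0},
    {"fingers": 0, "delta_pos": [0.06, 0, 0], "yaw": 0},
    {"fingers": 0, "delta_pos": [0.08, 0, 0], "yaw": 0},
    {"fingers": 0, "delta_pos": [0.1, 0, 0], "yaw": 0},
    {"fingers": 0, "delta_pos": [0.12, 0, 0], "yaw": 0},
    {"fingers": 0, "delta_pos": [0.14, 0, 0], "yaw": 0},
    {"fingers": 0, "delta_pos": [0.16, 0, 0], "yaw": 0},
    {"fingers": 0, "delta_pos": [0.18, 0, 0], "yaw": 0},
    {"fingers": 0, "delta_pos": [0.2, 0, 0], "yaw": 0},
    {"fingers": 0, "delta_pos": [0.21, 0, 0], "yaw": 0},
    {"fingers": 0, "delta_pos": [0.21, 0, 0], "yaw": 0}
  ]
}}

```text
clock: 9.05
eef_pos: [0.462, -0.0241, 0.0379]
tool_rot: [-0.123, 0.992, 0.0, -0.001]
ft_force: [0.1, -0.1, 0.5]
grip_width: -0.0003
grasp_force: 0.0
```

```bash
cat > d.py <<'E'
from h import *
a,tx,ty=np.load('tray.npy')
Rm=np.array([[np.cos(a),-np.sin(a)],[np.sin(a),np.cos(a)]])
c=cam('wrist'); save('w3',c['image'])
P=pts(c); q=(P[...,:2]-[tx,ty])@Rm
z=P[...,2]
m=(z>.05)&(z<.066)&(q[...,0]<-.15)&(q[...,0]>-.3)&(abs(q[...,1])<.1)&(abs(q[...,1])>.05)
print(m.sum(),np.percentile(q[m][:,0],[2,10,50,90,98]),np.median(z[m]))
o=bot.get_obs(); print(o['eef_pos'],o['ft_force'],(o['eef_pos'][:2]-[tx,ty])@Rm)
E
python3 d.py
```

```text
9015 [-0.22922055 -0.22889647 -0.22569201 -0.22028632 -0.21912764] 0.057114153985293695
[ 0.4621816  -0.02397376  0.03787083] [ 0.7051448  -0.26438642 -0.68164063] [-0.20796896 -0.00021653]
```

The outer face is at -0.229, so the drawer is about 109 mm out. I back off and lift away.

Call:
{"op": "jog_arm", "data": {
  "deltas": [
    {"fingers": 0, "delta_pos": [-0.03, 0, 0], "yaw": 0},
    {"fingers": 0, "delta_pos": [-0.03, 0, 0], "yaw": 0},
    {"fingers": 0, "delta_pos": [-0.03, 0, -0.1], "yaw": 0},
    {"fingers": 0, "delta_pos": [-0.03, 0, -0.25], "yaw": 0},
    {"fingers": 0, "delta_pos": [-0.03, 0, -0.4], "yaw": 0},
    {"fingers": 0, "delta_pos": [-0.03, 0, -0.5], "yaw": 0},
    {"fingers": 0, "delta_pos": [-0.03, 0, -0.5], "yaw": 0},
    {"fingers": 0, "delta_pos": [-0.03, 0, -0.5], "yaw": 0},
    {"fingers": 0, "delta_pos": [-0.03, 0, -0.5], "yaw": 0}
  ]
}}

```text
clock: 10.0
eef_pos: [0.4714, -0.0216, 0.1869]
tool_rot: [-0.124, 0.992, 0.0, -0.001]
ft_force: [0.6, 0.6, -0.6]
grip_width: 0.0002
grasp_force: 0.0
```

```bash
python3 d.py
```

```text
2114 [-0.22872239 -0.22847492 -0.22444031 -0.21983154 -0.21858924] 0.05727702337418564
[ 0.47119767 -0.02158724  0.18666552] [-0.43584927 -0.05417579 -0.76757828] [-1.98642975e-01 -1.11347282e-04]
```

View pics/w3.png

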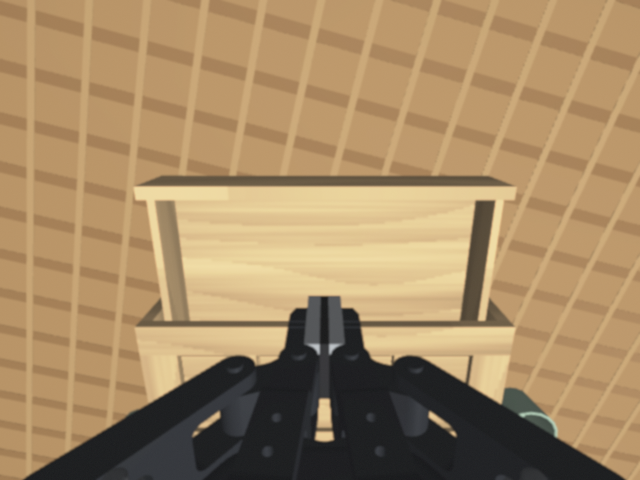

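The drawer stands fully out (rim at v≈192, tray edge at v≈325) and the hand is clear above it, so I'm handing the job in.

```bash
python3 -c "
from workcell import bot
print(bot.job_done())"
```

```text
the job is handed in; nothing more can be done
None
```

Job handed in, no verdict returned: inlay 0 was the catch and was pressed to its stop, and the drawer was drawn out about 109 mm (measured by wrist camera) without gripping the board, with the hand lifted clear at about 10 s.

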